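Lock a camera module in its clamping fixture with the T-handle key

TASK

Take the T-handle square key from its stand, push it fully home in the sunken square socket of the fixture that holds the camera module, and with the key turn that screw clockwise to its stop so that the jaw clamps the module. Then draw the key out and put it back upright, fully down, in its stand and let go. Leave the empty fixture's screw as it is, keep the module lying in its fixture, and do not knock over or push away the lens barrel, the jar or the solvent bottle.

Things in the scene. Friction and masses are not known exactly. Their poses are not given: they have to be found in the camera images.
- fixture_a: The fixture to clamp (camera module in it), fixed. Origin: centre of the underside of its base plate (150 x 80 x 12 mm, long along x). A grey tower (56 x 60 mm, top at 68 mm) centred at x = -45 mm has an upright round well 36 mm wide, open at the top, the screw at its bottom. Beside it the moving jaw; the fixed jaw's inner face is at x = +50 mm (top at 46 mm); the module lies between.
- socket_a (a point): Centre of the floor of the square socket in fixture_a's screw, on the screw's vertical axis, 20 mm above the table; z up, x and y square to the socket's flats, turning with the screw. The socket is 16.5 mm wide and 22 mm deep: its mouth is 42 mm above the table, 26 mm below the tower's top.
- screw_a (a joint): Screw angle of fixture_a, rad: 0 open, grows clockwise seen from above, hard stop at 1.2; starts at 0 to 0.25. Takes 0.12 to 0.2 N m and stays where left. It drives the jaw 8.3 mm per rad; the sprung pad meets the module at about 0.85 rad (later if the module must first slide) and at the stop presses it with about 7 N.
- pad_a: White plastic pad on the moving jaw of fixture_a (8 x 46 x 28 mm), sprung (2500 N/m), moves along the fixture's x axis toward the module. Its origin is the fixture's origin shifted by the jaw's travel, not the pad itself.
- module: Camera module: aluminium housing 40 x 44 x 34 mm with a black lens tube (30 mm across, 18 mm high) on top, standing on the base plate of fixture_a, about 0 to 4 mm from the fixed jaw. Origin: centre of its underside; z up.
- fixture_b: The same fixture again but empty, with no module between its jaws; same sizes and axes as fixture_a.
- screw_b (a joint): Angle of the screw of the empty fixture_b in rad, same sense as screw_a; starts between 0 and 0.25; to be left alone.
- key: T-handle square steel key, 120 mm long, about 0.2 kg, upright in the stand. Origin: centre of its tip; z up the shank. Shank 14 mm square, flats square to x and y, the lowest 8 mm tapering to a nose 8 mm across. Cross bar at the top: 100 mm long along x, 18 x 18 mm, centre 111 mm above the tip. In the socket it has about 11 degrees of play either way before it drives the screw.
- key_bar (a point): Centre of the key's cross bar; x axis along the bar, z axis up.
- stand: Black tool stand, 80 x 80 x 50 mm, fixed. Origin: centre of its underside. In the middle of its top is a round blind hole 23 mm wide and 45 mm deep that takes the key's shank at any yaw.
- stand_hole (a point): Centre of the floor of the stand's hole, 5 mm above the table; the key's tip stands here.
- lens_barrel: Bystander: dark lens barrel, 32 mm across, 40 mm high. Origin: centre of its underside.
- jar: Bystander: white plastic jar, 52 mm across, 62 mm high. Origin: centre of its underside.
- solvent: Bystander: white solvent bottle, 60 mm across, 130 mm high. Origin: centre of its underside.

How it is judged:
By the outcome, as a careful person would: the job done as asked, in the order asked, and still so for the second after the job is handed in, with the robot touching nothing.
It also fails if it takes over 67 s, if anything falls off the work surface, if the arm or the gripper's body presses on something with over 40 N, if the wrist force passes 120 N, or if a joint passes its speed limit or range.

ROBOT

A 7-joint arm with a two-finger parallel gripper is mounted at the origin on the work surface. World frame = base frame: x ahead of the robot, y to its left, z up, the work surface at z = 0. Lengths are in m, angles in rad, forces in N, time in s.
With the tool pointing down it reaches from about 0.375 to 0.925 m from the base axis. Payload 3.1 kg.
Tool frame: the origin (TCP) lies between the finger pads; the fingertips stand 19 mm ahead of it and the grasp point (between the pads) is the TCP; z points along the fingers, y is the direction in which the jaws open and shut (so a half turn about z gives the same grasp; the last joint's range is limited). The gripper opens to 85 mm and grips with 20 to 120 N. Pads are 22 mm wide; open, the fingers measure 114 mm over their backs; the gripper's body (76 mm by 85 mm) begins 54 mm behind the grasp point. The pads swing forward as they close: fully open they stand 13 mm farther back than shut.
Start: joints at [1.043, 0.383, 0.044, 1.598, -0.018, 1.161, -0.05], TCP at [0.271, -0.591, 0.25] pointing down, gripper open.
Joint ranges: [-2.61, 2.61], [-0.41, 2.15], [-1.48, 1.57], [0, 2.5], [-1.57, 4.71], [0.05, 1.97], [-2.85, 2.85]. Speed limits (rad/s): [2.79, 2.79, 3.14, 3.14, 3.14, 3.14, 3.14].

INTERFACE

Orientations are given as a unit quaternion [x, y, z, w].
In Python, from bench import move_ptp, movel, move_j, move_gripper, pause, inverse_kinematics, read_camera, camera_params, MotionError, sign_off, look_for, tip_of, read_time_s, read_qpos, read_joint_vel, read_effort, read_eef_pos, read_tcp_rot, read_ft_force, read_ft_torque, read_finger_gap gives the robot as it stands. Calls block until the motion is done:
- move_ptp(position, orientation): joint-space move of the TCP to a pose.
- movel(position, orientation=None, speed=0.15): straight line of the TCP; orientation=None keeps the orientation; speed is the mean speed in m/s.
- move_j(angles): joint-space move.
- move_gripper(opening, effort=None): finger opening in m; effort is the grip in N (None keeps the last); returns when the fingers have stopped.
- pause(seconds).
- inverse_kinematics(position, orientation): joint angles nearest the present ones, or None.
- read_camera(name): name is "scene" or "side" or "wrist"; returns the picture (480x640x3 uint8, red, green, blue); there is no depth.
- camera_params(name): a dict with "K" (3x3 intrinsics, pixels), "camera_from_world" (4x4, takes a point from world to camera coordinates). Camera axes: x right, y down, z forward; pixel columns grow to the right and rows downward; lengths in m; the calibration is good to about 2 mm. A picture is of the moment at which its call begins: read the wrist's pose just before it. camera_params takes no time and is no camera call; for the wrist camera it gives the pose at the moment of the call.
A pose or a line that the arm cannot do raises MotionError and nothing moves.
- sign_off(): hands the job in, once; it reports no verdict.
Trained networks look in the newest picture that a camera, given by its name, has taken for a name from the list of things; names that differ only in an ending like _2 or _b are one class to them, and where a whole thing is asked for, a point or a joint stands for the part that bears it (a point fixed in the world has none). Each returns a list of dicts, best first, with "confidence" (0 to 1); they miss things now and then, are a little off and sometimes report something else, mostly with a low value. They report only what shows in the picture. A call takes as long as a camera call.
- look_for(camera, name): "at" ([column, row] in pixels, amid what is visible of it).
- tip_of(camera, name): "at" ([column, row] in pixels: a listed point, or the origin of a listed thing).
Readings, each from a call of its own:
- read_time_s(): time.
- read_qpos(): joint angles.
- read_joint_vel(): joint speeds.
- read_effort(): joint torques, N m.
- read_eef_pos(): TCP position.
- read_tcp_rot(): TCP orientation.
- read_ft_force(): force on the tool from outside, world axes, zero at the start.
- read_ft_torque(): the same for the moment, N m.
- read_finger_gap(): finger opening in m.
Only numpy, scipy, OpenCV 4.12 (cv2) and the standard library are available. Lean on these libraries where they do the work, as an engineer would, in place of code of your own. Each camera call takes 0.05 s, during which the arm holds its last target.

## Working session

There is one attempt and no reset: what is moved stays moved. The work goes in short steps, each a Python script; the robot and the scene stay as the last script left them, time stands still between calls to the robot, and variables do not carry over. Pictures are saved under pics/ and viewed, and the job is handed in when it is done.

```bash
ls; mkdir -p pics; python3 - <<'E'
from bench import *
import cv2,numpy as np
for c in ["scene","side","wrist"]:
    im=read_camera(c); cv2.imwrite(f"pics/{c}0.png",im[:,:,::-1])
    P=camera_params(c); print(c,P["K"].tolist() if hasattr(P["K"],'tolist') else P["K"]); print(np.round(P["camera_from_world"],4))
    for n in ["key","key_bar","fixture_a","socket_a","stand","stand_hole","module","lens_barrel","jar","solvent"]:
        print(n,"L",[(np.round(d["at"],1).tolist(),round(d["confidence"],2)) for d in look_for(c,n)][:4],"T",[(np.round(d["at"],1).tolist(),round(d["confidence"],2)) for d in tip_of(c,n)][:4])
print(read_time_s(),read_tcp_rot(),read_eef_pos())
E
```

```text
pics
scene [[580.1329485569922, 0.0, 312.2807002194397], [0.0, 580.1329485569922, 245.68048341958655], [0.0, 0.0, 1.0]]
[[-3.1920e-01  9.4770e-01 -3.0000e-04  2.6740e-01]
 [ 7.4310e-01  2.5000e-01 -6.2070e-01 -3.6570e-01]
 [-5.8810e-01 -1.9830e-01 -7.8410e-01  1.4967e+00]
 [ 0.0000e+00  0.0000e+00  0.0000e+00  1.0000e+00]]
key L [([484.1, 278.9], 0.66)] T [([473.5, 304.2], 0.73)]
key_bar L [([487.5, 275.3], 0.75)] T [([484.9, 268.1], 0.86)]
fixture_a L [([244.1, 219.8], 0.78), ([355.2, 238.7], 0.63)] T [([245.9, 225.8], 0.86), ([353.8, 256.9], 0.78)]
socket_a L [] T [([355.2, 233.3], 0.44)]
stand L [([470.7, 301.8], 0.67)] T [([469.2, 301.6], 0.95)]
stand_hole L [([472.7, 300.9], 0.67)] T [([473.1, 302.2], 0.96), ([355.1, 259.3], 0.47)]
module L [([357.3, 251.7], 0.66)] T [([354.9, 263.8], 0.76), ([243.0, 230.3], 0.25)]
lens_barrel L [([404.7, 328.8], 0.56)] T [([403.4, 332.4], 0.74)]
jar L [([266.6, 306.9], 0.88)] T []
solvent L [([149.8, 198.5], 0.7), ([471.7, 299.5], 0.24)] T []
side [[531.0636701181492, 0.0, 318.6732847834972], [0.0, 531.0636701181492, 250.09279202653715], [0.0, 
[... 761 characters left out ...]
, 262.1], 0.94)] T [([274.0, 273.3], 0.71)]
solvent L [([348.9, 175.5], 0.96)] T [([344.6, 191.9], 0.83)]
wrist [[420.79664438676326, 0.0, 320.96165935082144], [0.0, 420.79664438676326, 243.41650506851175], [0.0, 0.0, 1.0]]
[[ 4.171e-01 -9.088e-01  1.000e-04 -6.501e-01]
 [-8.671e-01 -3.979e-01  2.997e-01 -3.920e-02]
 [-2.724e-01 -1.251e-01 -9.540e-01  3.800e-01]
 [ 0.000e+00  0.000e+00  0.000e+00  1.000e+00]]
key L [] T []
key_bar L [] T []
fixture_a L [] T []
socket_a L [] T []
stand L [] T []
stand_hole L [] T []
module L [] T []
lens_barrel L [] T []
jar L [] T []
solvent L [] T []
3.15 [ 9.76992042e-01  2.13275757e-01 -3.09067323e-06 -1.41261956e-05] [ 0.27087938 -0.59086838  0.25027412]
```

View pics/scene0.png

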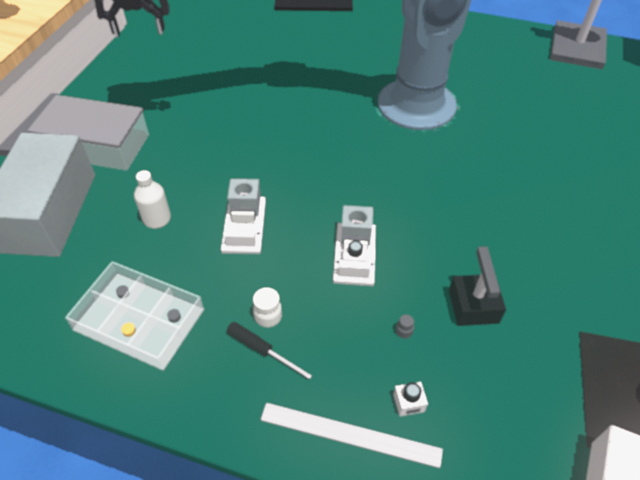

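View pics/side0.png

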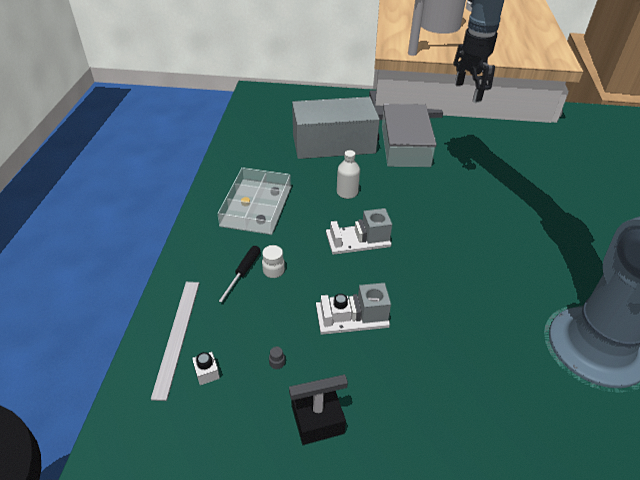

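```bash
cat > h.py <<'E'
import numpy as np,cv2
from bench import *
def tri(P1,uv1,P2,uv2):
    M=[np.array(P["K"])@np.array(P["camera_from_world"])[:3] for P in (P1,P2)]
    X=cv2.triangulatePoints(M[0],M[1],np.array(uv1,float).reshape(2,1),np.array(uv2,float).reshape(2,1))
    return (X[:3]/X[3]).ravel()
def proj(P,X):
    X=np.atleast_2d(X); T=np.array(P["camera_from_world"]); c=X@T[:3,:3].T+T[:3,3]; p=c@np.array(P["K"]).T; return p[:,:2]/p[:,2:]
def onz(P,uv,z):
    T=np.array(P["camera_from_world"]); R=T[:3,:3]; o=-R.T@T[:3,3]; d=R.T@np.linalg.inv(P["K"])@np.array([uv[0],uv[1],1.]); return o+d*(z-o[2])/d[2]
E
python3 - <<'E'
from h import *
S=camera_params("scene");D=camera_params("side")
for n,a,b in [("key_bar",(484.9,268.1),(319.5,390)),("stand_hole",(473.1,302.2),(316.5,417.7)),("stand",(469.2,301.6),(319.7,420.4)),("fixA",(353.8,256.9),(351.3,318.2)),("fixB",(245.9,225.8),(355.9,239.3)),("module",(354.9,263.8),(340.1,317.1)),("lens",(403.4,332.4),(277.3,357.4))]:
    print(n,np.round(tri(S,a,D,b),4))
for n,b,z in [("jar",(274,273),0),("solv",(344.6,191.9),0)]: print(n,onz(D,b,z))
print(read_time_s())
E
```

```text
key_bar [0.5658 0.2338 0.1126]
stand_hole [0.571  0.2347 0.012 ]
stand [ 0.5637  0.2301 -0.002 ]
fixA [ 0.5235 -0.0154 -0.0061]
fixB [ 0.528  -0.2527  0.0087]
module [ 0.548  -0.0067  0.0051]
lens [0.6696 0.1188 0.0084]
jar [ 0.71357521 -0.12253293  0.        ]
solv [ 5.70412314e-01 -4.47715258e-01 -1.11022302e-16]
3.15
```

```bash
cat >> h.py <<'E'
from scipy.spatial.transform import Rotation as Ro
def quat(yaw): # tool down, tool x at world angle yaw
    c,s=np.cos(yaw),np.sin(yaw)
    return Ro.from_matrix(np.array([[c,s,0],[s,-c,0],[0,0,-1]])).as_quat()
E
python3 - <<'E'
from h import *
for p in [(0.48,-0.015,.25),(0.566,.234,.2)]:
  for y in range(-180,180,30):
    q=inverse_kinematics(list(p),list(quat(np.radians(y))))
    print(p,y,None if q is None else np.round(q,2))
E
```

```text
(0.48, -0.015, 0.25) -180 [ 0.62  0.11 -0.71  1.97  0.08  1.09  1.45]
(0.48, -0.015, 0.25) -150 [ 1.08  0.24 -1.23  1.95  0.25  1.12  1.84]
(0.48, -0.015, 0.25) -120 [ 1.08  0.24 -1.23  1.95  0.25  1.12  2.36]
(0.48, -0.015, 0.25) -90 [-1.38  0.35  1.56  2.03 -0.39  1.13 -2.79]
(0.48, -0.015, 0.25) -60 [ 0.33  0.08 -0.39  1.98  0.04  1.09 -2.7 ]
(0.48, -0.015, 0.25) -30 [ 0.36  0.08 -0.43  1.98  0.04  1.09 -2.18]
(0.48, -0.015, 0.25) 0 [ 0.39  0.09 -0.46  1.97  0.04  1.09 -1.66]
(0.48, -0.015, 0.25) 30 [ 0.42  0.09 -0.49  1.97  0.05  1.09 -1.14]
(0.48, -0.015, 0.25) 60 [ 0.45  0.09 -0.53  1.97  0.05  1.09 -0.62]
(0.48, -0.015, 0.25) 90 [ 0.48  0.1  -0.56  1.97  0.06  1.09 -0.1 ]
(0.48, -0.015, 0.25) 120 [ 0.52  0.1  -0.6   1.97  0.06  1.09  0.42]
(0.48, -0.015, 0.25) 150 [ 0.55  0.1  -0.63  1.97  0.07  1.09  0.94]
(0.566, 0.234, 0.2) -180 [ 0.29  0.56 -0.98  1.7   0.5   1.16  0.74]
(0.566, 0.234, 0.2) -150 [ 0.32  0.58 -1.03  1.7   0.54  1.17  1.24]
(0.566, 0.234, 0.2) -120 [ 0.43  0.72 -1.24  1.7   0.71  1.26  1.64]
(0.566, 0.234, 0.2) -90 [ 0.43  0.72 -1.24  1.7   0.71  1.26  2.17]
(0.566, 0.234, 0.2) -60 [-1.38  0.83  1.37  1.78 -0.85  1.29 -2.4 ]
(0.566, 0.234, 0.2) -30 [ 0.1   0.46 -0.71  1.71  0.33  1.1  -2.8 ]
(0.566, 0.234, 0.2) 0 [ 0.16  0.48 -0.79  1.71  0.38  1.11 -2.32]
(0.566, 0.234, 0.2) 30 [ 0.24  0.52 -0.9   1.7   0.45  1.13 -1.84]
(0.566, 0.234, 0.2) 60 [ 0.27  0.54 -0.95  1.7   0.48  1.15 -1.34]
(0.566, 0.234, 0.2) 90 [ 0.29  0.56 -0.99  1.7   0.51  1.16 -0.84]
(0.566, 0.234, 0.2) 120 [ 0.29  0.56 -0.98  1.7   0.5   1.16 -0.31]
(0.566, 0.234, 0.2) 150 [ 0.28  0.55 -0.97  1.7   0.49  1.15  0.22]
```

```bash
cat >> h.py <<'E'
def show(d): return [(np.round(x["at"],1).tolist(),round(x["confidence"],2)) for x in d][:3]
E
python3 - <<'E'
from h import *
import pickle
move_ptp([0.557,-0.015,.25],quat(np.pi).tolist())
P=camera_params("wrist"); im=read_camera("wrist"); cv2.imwrite("pics/wA.png",im[:,:,::-1]); pickle.dump(P,open("wA.pkl","wb"))
for n in ["socket_a","fixture_a","module"]: print(n,show(tip_of("wrist",n)))
move_ptp([0.62,0.234,.27],quat(np.pi).tolist())
P=camera_params("wrist"); im=read_camera("wrist"); cv2.imwrite("pics/wS.png",im[:,:,::-1]); pickle.dump(P,open("wS.pkl","wb"))
for n in ["key","key_bar","stand","stand_hole"]: print(n,show(tip_of("wrist",n)))
print(read_time_s(),read_qpos())
E
```

```text
socket_a [([302.3, 107.3], 0.93)]
fixture_a [([322.9, 158.7], 0.84), ([42.2, 162.2], 0.66)]
module [([326.3, 192.5], 0.67)]
key [([323.8, 141.1], 0.79)]
key_bar [([327.8, 153.9], 0.62)]
stand [([322.9, 142.8], 0.7)]
stand_hole [([324.9, 140.9], 0.75)]
6.9 [ 0.12523139  0.49772515 -0.74675689  1.51272325  0.34791909  1.26807233
  0.90192747]
```

View pics/wA.png

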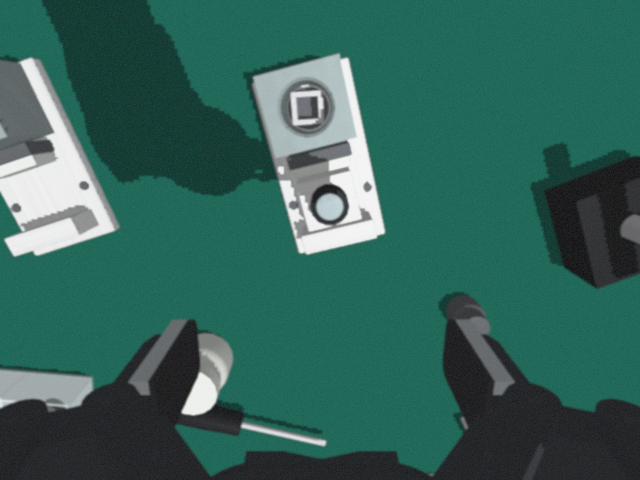

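View pics/wS.png

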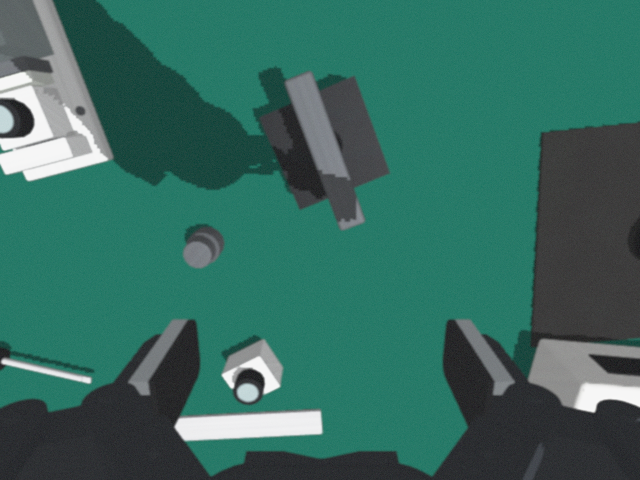

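```bash
python3 - <<'E'
import cv2
a=cv2.imread("pics/wA.png")[40:260,240:400]; cv2.imwrite("pics/wAz.png",cv2.resize(a[0:105,:],None,fx=5,fy=5,interpolation=cv2.INTER_CUBIC))
a=cv2.imread("pics/wS.png")[60:240,250:400]; cv2.imwrite("pics/wSz.png",cv2.resize(a,None,fx=3.3,fy=3.3,interpolation=cv2.INTER_CUBIC))
E
```

```text
(no output)
```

View pics/wAz.png

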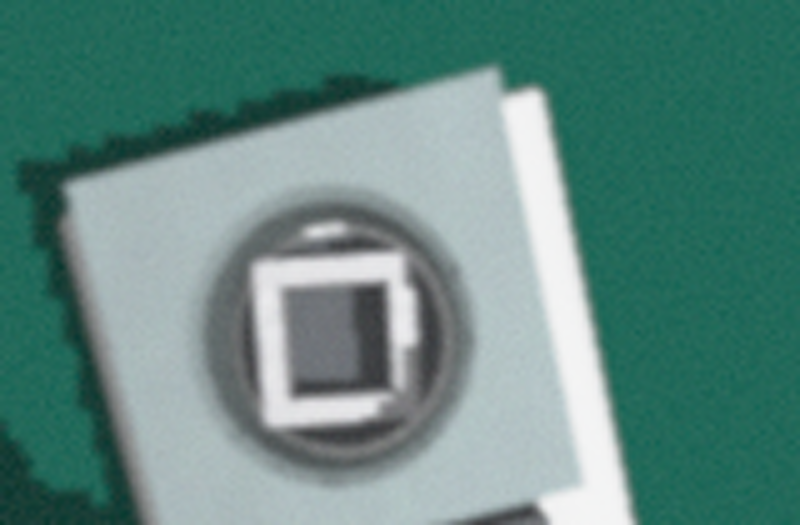

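View pics/wSz.png

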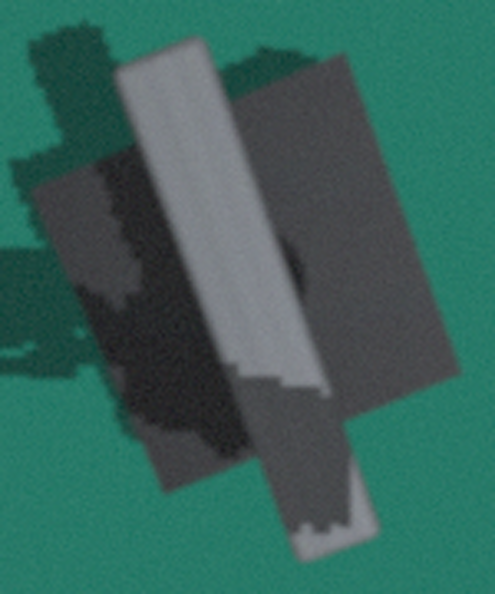

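```bash
cat > m.py <<'E'
from h import *
import pickle
PA=pickle.load(open("wA.pkl","rb"));PS=pickle.load(open("wS.pkl","rb"))
def zA(u,v): return (240+(u+.5)/5-.5,40+(v+.5)/5-.5)
def zS(u,v): return (250+(u+.5)/3.3-.5,60+(v+.5)/3.3-.5)
def rep(n,pts,P,z):
    W=np.array([onz(P,p,z) for p in pts])
    print(n,np.round(W[:,:2],4).tolist(),"c",np.round(W.mean(0),4))
    d=np.roll(W,-1,0)-W
    print("  len",np.round(np.hypot(d[:,0],d[:,1])*1e3,1),"ang",np.round(np.degrees(np.arctan2(d[:,1],d[:,0])),1))
    return W
rep("socket",[zA(*p) for p in [(285,287),(388,281),(392,390),(292,396)]],PA,.042)
rep("boss",[zA(*p) for p in [(252,262),(407,250),(420,405),(265,428)]],PA,.042)
rep("tower",[zA(*p) for p in [(65,185),(497,68),(582,487)]],PA,.068)
print("tower centre",(onz(PA,zA(65,185),.068)+onz(PA,zA(582,487),.068))/2)
c=zA(340,333); print("well rim c",onz(PA,c,.068), "net socket",onz(PA,(302.3,107.3),.02))
rep("bar",[zS(*p) for p in [(115,72),(205,37),(380,533),(300,562)]],PS,.125)
rep("standtop",[zS(*p) for p in [(32,188),(345,53),(460,372),(165,492)]],PS,.05)
print("stand net",onz(PS,(322.9,142.8),0),onz(PS,(324.9,140.9),0.005),onz(PS,(327.8,153.9),.116))
E
python3 m.py
```

```text
socket [[0.4706, -0.0347], [0.4698, -0.0193], [0.4853, -0.0188], [0.4862, -0.0339]] c [ 0.4779 -0.0267  0.042 ]
  len [15.4 15.6 15.2 15.6] ang [  93.     1.9  -86.8 -177.2]
boss [[0.467, -0.0395], [0.4654, -0.0165], [0.4875, -0.0145], [0.4908, -0.0381]] c [ 0.4777 -0.0272  0.042 ]
  len [23.1 22.2 23.8 23.8] ang [  94.     5.   -82.  -176.6]
tower [[0.4582, -0.0628], [0.4438, -0.0044], [0.4981, 0.0082]] c [ 0.4667 -0.0197  0.068 ]
  len [60.1 55.8 81.4] ang [ 103.9   13.  -119.4]
tower centre [ 0.47815734 -0.02730806  0.068     ]
well rim c [ 0.47735939 -0.02574802  0.068     ] net socket [ 0.47771835 -0.03146922  0.02      ]
bar [[0.5272, 0.2095], [0.5214, 0.2259], [0.6133, 0.26], [0.6193, 0.2441]] c [0.5703 0.2349 0.125 ]
  len [17.3 98.  17.  98.3] ang [ 109.7   20.4  -69.4 -159.4]
standtop [[0.5482, 0.1829], [0.5186, 0.2564], [0.5918, 0.2863], [0.6219, 0.2131]] c [0.5701 0.2347 0.05  ]
  len [79.3 79.1 79.1 79.6] ang [ 111.9   22.2  -67.7 -157.7]
stand net [0.57179621 0.23268881 0.        ] [0.56977978 0.23447848 0.005     ] [0.57059676 0.23562667 0.116     ]
```

```bash
python3 - <<'E'
from h import *
y=np.radians(200.4); q=quat(y).tolist()
move_gripper(0.05,80)
move_ptp([.5703,.2349,.20],q)
print(inverse_kinematics([.4779,-.027,.25],quat(np.radians(183)).tolist()))
movel([.5703,.2349,.117],q,speed=.12)
print(read_eef_pos(),read_ft_force())
move_gripper(0.0,80)
print(read_finger_gap(),read_ft_force(),read_ft_torque())
movel([.5703,.2349,.165],q,speed=.1)
print(read_eef_pos(),read_ft_force(),read_ft_torque(),read_finger_gap())
movel([.5703,.2349,.24],q,speed=.15)
for c in ["scene","side","wrist"]:
    im=read_camera(c); cv2.imwrite(f"pics/{c}1.png",im[:,:,::-1])
print(show(tip_of("scene","key")),show(tip_of("side","key")))
print(read_eef_pos(),read_time_s(),read_qpos())
E
python3 - <<'E'
import cv2,numpy as np
a=cv2.imread("pics/scene1.png")[180:340,400:560];b=cv2.imread("pics/side1.png")[300:460,240:400]
cv2.imwrite("pics/c1.png",np.hstack([cv2.resize(x,(400,400),interpolation=cv2.INTER_CUBIC) for x in(a,b)]))
E
```

```text
[ 0.76274626  0.12298272 -0.83070818  1.96498397  0.10204819  1.09557178
  1.5121513 ]
[0.57101665 0.23547566 0.1178175 ] [-0.25868403  0.25099985 -0.30403084]
0.0168946276855946 [-0.31667796 -0.10201739  4.24484361] [0.01710237 0.01366644 0.03584336]
[0.57007481 0.234533   0.16515293] [-0.40799663 -0.47881123 -2.73770375] [-0.0370942   0.05506555  0.01910106] 0.016852064284598095
[([485.8, 264.2], 0.94)] [([320.3, 381.8], 0.72)]
[0.56960229 0.23441748 0.2385465 ] 10.5417 [ 0.19353218  0.46102356 -0.83668319  1.66029921  0.36354879  1.18671361
  1.19630743]
```

View pics/c1.png

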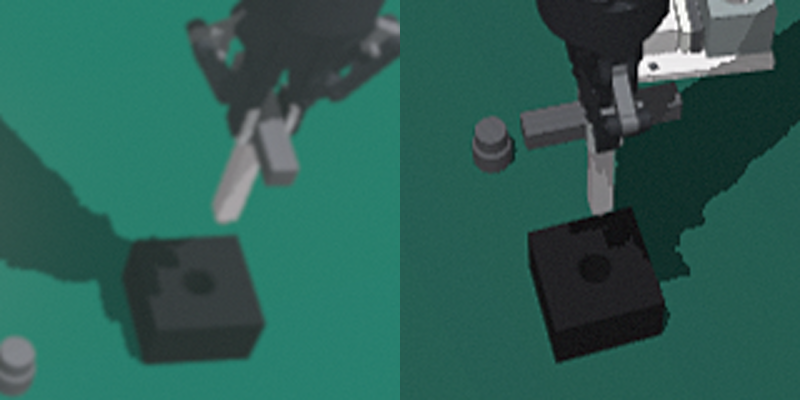

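View pics/wrist1.png

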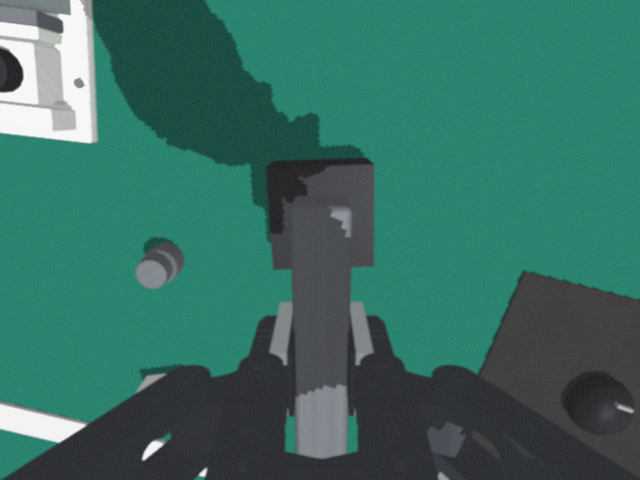

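```bash
python3 - <<'E'
from h import *
S=camera_params("scene");D=camera_params("side")
print(tri(S,(485.8,264.2),D,(320.3,381.8)))
e=np.array([.5696,.2344,.2385]);
for z in (0,-.111): print(proj(S,e+[0,0,z]),proj(D,e+[0,0,z]))
for t in (-6,-3,0,3,6):
    r=np.radians(t); d=np.array([np.cos(np.radians(20.4)),np.sin(np.radians(20.4)),0]); p=e+np.array([0,0,-.111*np.cos(r)])+d*.111*np.sin(r); print(t,proj(S,p),proj(D,p))
E
```

```text
[0.56730765 0.23047925 0.12866466]
[[504.56528527 225.79282213]] [[320.48195627 345.29878601]]
[[488.10302182 266.86298903]] [[319.3611348  383.32616968]]
-6 [[486.74111705 261.3478725 ]] [[325.97505057 381.70802873]]
-3 [[487.39838407 264.14422868]] [[322.67395952 382.56292319]]
0 [[488.10302182 266.86298903]] [[319.3611348  383.32616968]]
3 [[488.8540861  269.49782219]] [[316.04325182 383.99592815]]
6 [[489.65054262 272.04236649]] [[312.72704596 384.57046831]]
```

```bash
python3 - <<'E'
from h import *
q=quat(np.radians(183)).tolist()
move_ptp([.4779,-.027,.24],q)
movel([.4779,-.027,.187],q,speed=.12)
pause(.2)
for c in ["scene","side"]:
    im=read_camera(c); cv2.imwrite(f"pics/{c}2.png",im[:,:,::-1])
e=read_eef_pos()
print(show(tip_of("scene","key")),show(tip_of("side","key")))
S=camera_params("scene");D=camera_params("side")
print(e,read_tcp_rot(),q,read_ft_force(),read_time_s(),read_qpos())
t=np.array([e[0],e[1],e[2]-.111]); print("exp tip",proj(S,t),proj(D,t),"rim c",proj(S,[.4779,-.027,.068]),proj(D,[.4779,-.027,.068]))
a=cv2.imread("pics/scene2.png");b=cv2.imread("pics/side2.png")
s=[int(v) for v in proj(S,t)[0]];d=[int(v) for v in proj(D,t)[0]]
cv2.imwrite("pics/c2.png",np.hstack([cv2.resize(i[p[1]-40:p[1]+40,p[0]-40:p[0]+40],(400,400),interpolation=cv2.INTER_CUBIC) for i,p in((a,s),(b,d))]));print(s,d)
E
```

```text
[([354.5, 214.7], 0.68)] [([372.5, 293.0], 0.83), ([354.6, 238.2], 0.46)]
[ 0.47849566 -0.0270589   0.18775421] [-2.60301275e-02  9.99661046e-01 -1.98673050e-04  4.32200994e-04] [-0.02617694830787302, 0.9996573249755574, 0.0, 0.0] [-0.01855835 -0.08031281 -2.02861045] 12.6083 [ 0.72077198  0.2158919  -0.81266949  2.0278989   0.19002823  0.97166715
  1.43478289]
exp tip [[356.77707113 213.42964663]] [[375.3605204  291.43447771]] rim c [[356.62623376 216.11532616]] [[375.2686406  294.18813299]]
[356, 213] [375, 291]
```

View pics/c2.png

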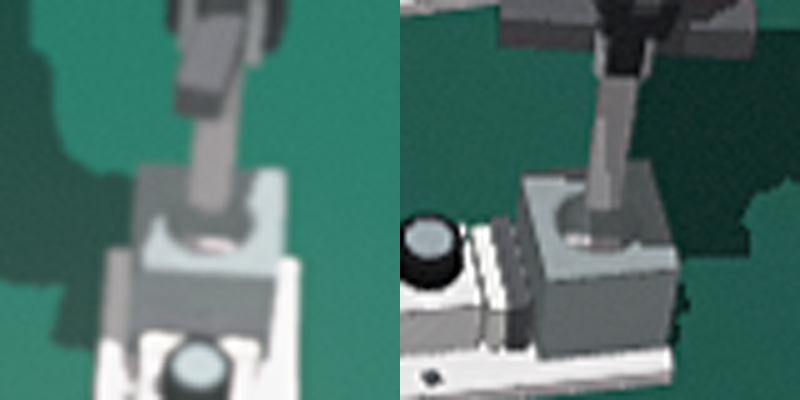

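```bash
python3 - <<'E'
from h import *
q=quat(np.radians(183)).tolist()
for z in [.16,.152,.146,.140,.136,.133,.131]:
    movel([.4779,-.027,z],q,speed=.06)
    f=read_ft_force();t=read_ft_torque();print(z,np.round(read_eef_pos(),4),np.round(f,1),np.round(t,2))
    if f[2]>15 or np.hypot(f[0],f[1])>15: print("stop");break
for c in ["scene","side"]:
    im=read_camera(c); cv2.imwrite(f"pics/{c}3.png",im[:,:,::-1])
print(read_time_s())
E
```

```text
0.16 [ 0.4777 -0.0269  0.1596] [-0.  -0.6 -2. ] [0.02 0.06 0.03]
0.152 [ 0.4775 -0.027   0.1516] [ 0.7 -0.6 -2. ] [ 0.01 -0.01 -0.01]
0.146 [ 0.4779 -0.027   0.1457] [-0.3 -0.6 -2.3] [-0.    0.03 -0.01]
0.14 [ 0.4778 -0.027   0.1397] [ 1.   0.7 -3.1] [-0.02 -0.14 -0.01]
0.136 [ 0.4778 -0.027   0.1357] [ 0.2 -0.  -2.7] [-0.03 -0.11 -0.  ]
0.133 [ 0.4783 -0.027   0.1332] [ 0.2  0.9 -0.7] [-0.01 -0.13 -0.01]
0.131 [ 0.4791 -0.0268  0.133 ] [-2.8 -0.3  9.6] [0.02 0.75 0.04]
14.8417
```

```bash
python3 - <<'E'
from h import *
base=None
for y in [170,160,150,140,130,122,118,115,112,109,106,103,100]:
    movel([.4779,-.027,.132],quat(np.radians(y)).tolist(),speed=.15)
    R=Ro.from_quat(read_tcp_rot()).as_matrix(); f=read_ft_force();t=read_ft_torque()
    yy=np.degrees(np.arctan2(R[1,0],R[0,0]))
    print(y,round(yy,1),np.round(read_eef_pos(),4),np.round(f,1),np.round(t,2),round(read_time_s(),2),round(read_finger_gap(),4))
    if abs(t[2])>0.9 or np.linalg.norm(f)>40: print("stop");break
E
```

```text
170 170.2 [ 0.479  -0.0269  0.1331] [ 0.  -0.4  6.5] [-0.07  0.16 -0.  ] 15.22 0.0168
160 160.2 [ 0.479  -0.0271  0.1331] [-0.   0.   6.4] [-0.11  0.11  0.01] 15.54 0.0166
150 150.2 [ 0.479  -0.0272  0.1331] [-1.3 -0.2  6. ] [-0.15  0.24  0.02] 15.87 0.0168
140 140.2 [ 0.4789 -0.0274  0.1331] [-1.8 -0.8  7. ] [-0.2   0.2   0.07] 16.19 0.0166
130 130.2 [ 0.4788 -0.0275  0.1331] [-1.6 -0.5  7.3] [-0.23  0.24  0.04] 16.52 0.0165
122 122.2 [ 0.4787 -0.0275  0.1331] [-1.4 -1.5  6.7] [-0.21  0.29  0.07] 16.81 0.017
118 118.2 [ 0.4787 -0.0275  0.1331] [-1.3 -0.3  6.5] [-0.26  0.33  0.13] 17.06 0.0168
115 115.2 [ 0.4787 -0.0276  0.1331] [-0.4 -1.   6.7] [-0.28  0.4   0.1 ] 17.31 0.0167
112 112.2 [ 0.4786 -0.0276  0.1331] [-0.5 -1.3  6.8] [-0.25  0.32  0.13] 17.56 0.0167
109 109.2 [ 0.4786 -0.0276  0.1331] [-1.6 -0.8  7.5] [-0.3   0.37  0.19] 17.81 0.0166
106 106.3 [ 0.4786 -0.0276  0.1331] [-0.9 -1.   8. ] [-0.32  0.36  0.34] 18.06 0.017
103 103.3 [ 0.4785 -0.0276  0.133 ] [-0.9 -0.6  7.9] [-0.35  0.44  0.43] 18.31 0.0167
100 100.3 [ 0.4785 -0.0276  0.1331] [-0.6 -1.4  5.9] [-0.33  0.41  0.44] 18.56 0.0167
```

```bash
python3 - <<'E'
from h import *
ims=[]
for c in ["scene","side","wrist"]:
    im=read_camera(c)[:,:,::-1]; cv2.imwrite(f"pics/{c}4.png",im)
a=cv2.imread("pics/scene4.png")[160:300,290:430];b=cv2.imread("pics/side4.png")[220:360,290:430]
cv2.imwrite("pics/c4.png",np.hstack([cv2.resize(x,(400,400),interpolation=cv2.INTER_CUBIC) for x in(a,b)]))
E
```

```text
(no output)
```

View pics/c4.png

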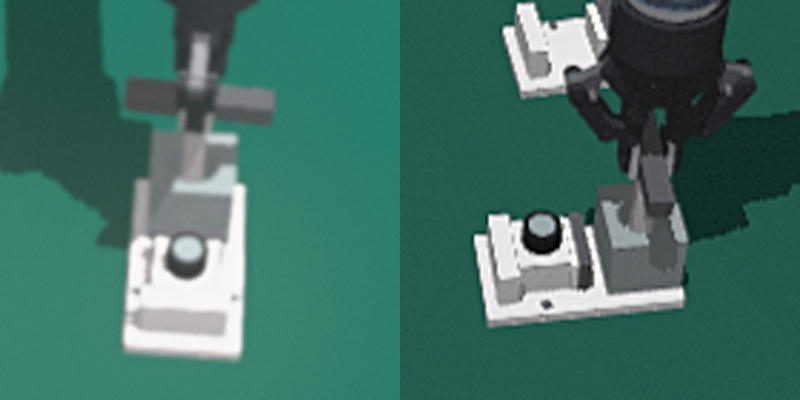

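View pics/wrist4.png

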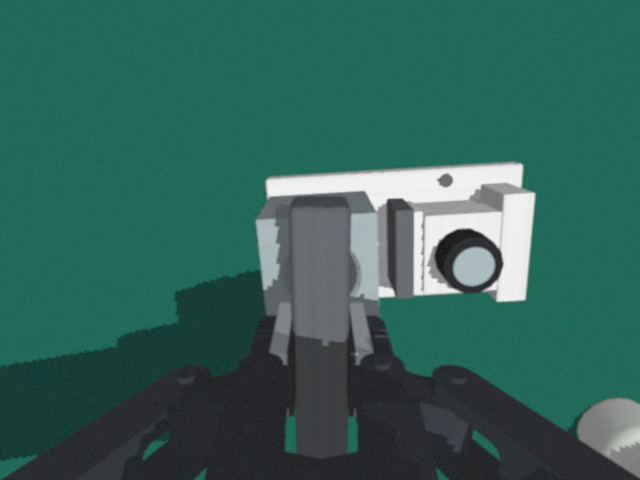

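```bash
python3 - <<'E'
from h import *
move_gripper(0.0,120)
for y in [97,93,89,85,81]:
    movel([.4779,-.027,.132],quat(np.radians(y)).tolist(),speed=.15); pause(.1)
    R=Ro.from_quat(read_tcp_rot()).as_matrix(); f=read_ft_force();t=np.mean([read_ft_torque() for _ in range(3)],0)
    yy=np.degrees(np.arctan2(R[1,0],R[0,0]))
    print(y,round(yy,1),np.round(read_eef_pos(),4),np.round(f,1),np.round(t,2),round(read_time_s(),2),round(read_finger_gap(),4))
    if abs(t[2])>1.5 or np.linalg.norm(f)>40: print("stop");break
im=read_camera("wrist")[:,:,::-1]; cv2.imwrite(f"pics/wrist5.png",im)
E
```

```text
97 97.3 [ 0.4785 -0.0276  0.1332] [-2.8 -1.3  7.6] [-0.33  0.54  0.41] 19.27 0.0159
93 93.3 [ 0.4785 -0.0277  0.1332] [-1.6 -2.1  7.1] [-0.32  0.49  0.34] 19.62 0.0159
89 89.2 [ 0.4784 -0.0276  0.1332] [-2.  -1.8  7.6] [-0.26  0.53  0.12] 19.98 0.0163
85 85.1 [ 0.4784 -0.0278  0.1332] [-0.7 -1.7  8.2] [-0.35  0.51 -0.04] 20.32 0.0159
81 81.1 [ 0.4783 -0.0278  0.1332] [-1.7 -1.3  7.6] [-0.32  0.54  0.01] 20.68 0.0161
```

View pics/wrist5.png

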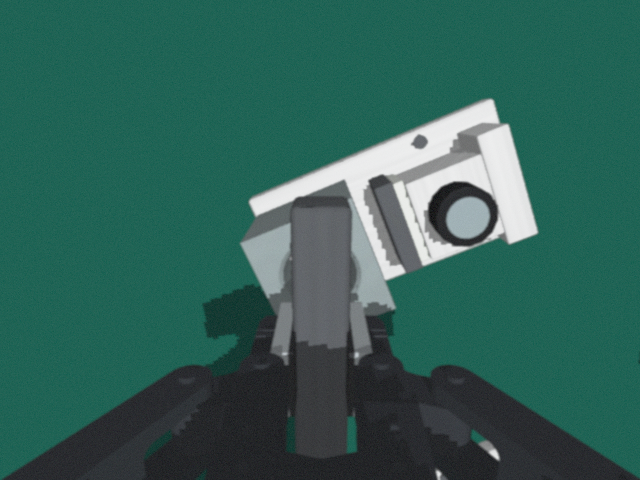

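```bash
python3 - <<'E'
from h import *
for y in [84,87,90,93,97,101,105,109,113,118,124,128]:
    movel([.4779,-.027,.132],quat(np.radians(y)).tolist(),speed=.15)
    f=read_ft_force();t=np.mean([read_ft_torque() for _ in range(3)],0)
    print(y,np.round(read_eef_pos(),4),np.round(f,1),np.round(t,2),round(read_time_s(),2),round(read_finger_gap(),4))
E
```

```text
84 [ 0.4784 -0.0278  0.1332] [-1.7 -2.1  7.4] [-0.34  0.54  0.  ] 20.98 0.0159
87 [ 0.4785 -0.0278  0.1332] [-1.7 -1.   8.6] [-0.38  0.51  0.03] 21.23 0.0157
90 [ 0.4784 -0.0278  0.1331] [-1.9 -1.7  6.9] [-0.39  0.49 -0.03] 21.48 0.0159
93 [ 0.4785 -0.0278  0.1332] [-1.8 -1.3  8.1] [-0.34  0.51 -0.01] 21.73 0.0157
97 [ 0.4785 -0.0278  0.1332] [-1.2 -1.3  8.3] [-0.34  0.43  0.07] 21.98 0.016
101 [ 0.4786 -0.0277  0.1332] [-2.2 -0.7  6.8] [-0.37  0.44  0.01] 22.23 0.0157
105 [ 0.4787 -0.0277  0.1332] [-1.6 -1.   7.5] [-0.3   0.37  0.09] 22.48 0.0161
109 [ 0.4787 -0.0277  0.1332] [-1.3 -0.7  7. ] [-0.35  0.41  0.04] 22.73 0.0159
113 [ 0.4787 -0.0277  0.1332] [-1.9 -0.4  7.5] [-0.24  0.34  0.01] 22.98 0.0157
118 [ 0.4788 -0.0276  0.1332] [-1.4 -1.7  6.6] [-0.31  0.26  0.02] 23.23 0.0159
124 [ 0.4789 -0.0276  0.1332] [-1.2 -1.4  6.5] [-0.27  0.3   0.09] 23.48 0.016
128 [ 0.4789 -0.0275  0.1332] [-1.1 -0.7  7.3] [-0.27  0.29  0.07] 23.73 0.0159
```

```bash
python3 - <<'E'
from h import *
for c in ["scene","side","wrist"]:
    im=read_camera(c)[:,:,::-1]; cv2.imwrite(f"pics/{c}6.png",im)
a=cv2.imread("pics/scene6.png")[160:300,290:430];b=cv2.imread("pics/side6.png")[220:360,290:430]
cv2.imwrite("pics/c6.png",np.hstack([cv2.resize(x,(400,400),interpolation=cv2.INTER_CUBIC) for x in(a,b)]))
E
```

```text
(no output)
```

View pics/c6.png

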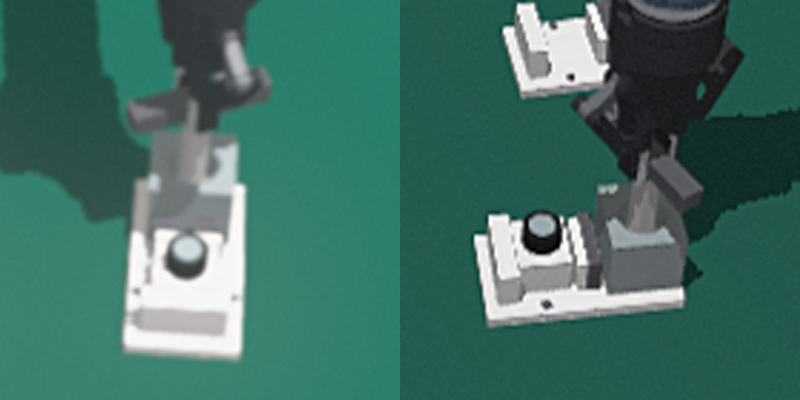

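View pics/wrist6.png

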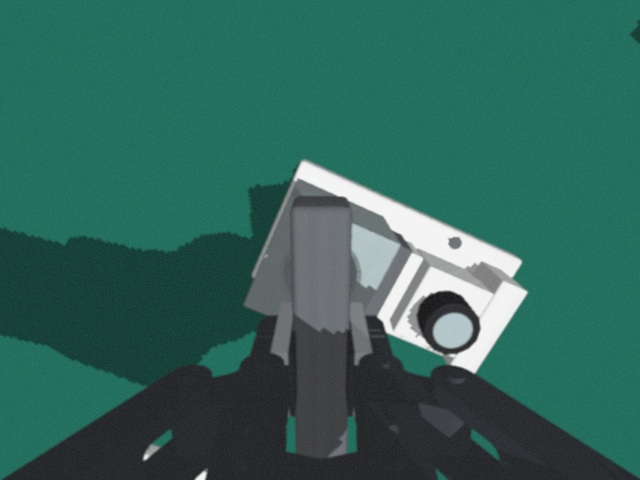

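```bash
cat >> h.py <<'E'
def turn(ys,z=.132,lim=.36,xy=(.4779,-.027)):
    for y in ys:
        movel([xy[0],xy[1],z],quat(np.radians(y)).tolist(),speed=.15)
        f=read_ft_force();t=np.mean([read_ft_torque() for _ in range(5)],0)
        print(y,np.round(read_eef_pos(),4),np.round(f,1),np.round(t,2),round(read_time_s(),2),round(read_finger_gap(),4))
        if t[2]>lim: print("limit"); return y
def snap(k):
    for c in ["scene","side","wrist"]:
        cv2.imwrite(f"pics/{c}{k}.png",read_camera(c)[:,:,::-1])
    a=cv2.imread(f"pics/scene{k}.png")[160:300,290:430];b=cv2.imread(f"pics/side{k}.png")[220:360,290:430]
    cv2.imwrite(f"pics/c{k}.png",np.hstack([cv2.resize(x,(400,400),interpolation=cv2.INTER_CUBIC) for x in(a,b)]))
E
python3 - <<'E'
from h import *
turn([115,103,92,80,70,60,50,42,36])
snap(7)
E
```

```text
115 [ 0.4788 -0.0276  0.1332] [-1.2 -1.4  6.8] [-0.28  0.35 -0.07] 24.26 0.0161
103 [ 0.4786 -0.0277  0.1332] [-1.5 -1.1  7.1] [-0.35  0.44 -0.05] 24.62 0.0156
92 [ 0.4785 -0.0278  0.1332] [-1.9 -0.9  8.6] [-0.39  0.49 -0.01] 24.96 0.0157
80 [ 0.4783 -0.0278  0.1332] [-2.7 -1.1  8. ] [-0.33  0.55 -0.02] 25.32 0.0162
70 [ 0.4782 -0.0277  0.1331] [-1.7 -1.1  8.2] [-0.27  0.57 -0.07] 25.64 0.016
60 [ 0.4781 -0.0276  0.1331] [-2.8 -1.8  8.6] [-0.25  0.66 -0.08] 25.97 0.0156
50 [ 0.4783 -0.0274  0.1331] [-1.9 -0.9  8.8] [-0.22  0.53 -0.  ] 26.29 0.0159
42 [ 0.4785 -0.0273  0.1331] [-1.2 -0.4  7.8] [-0.21  0.5   0.03] 26.58 0.0156
36 [ 0.4783 -0.0273  0.1331] [-1.9 -1.2  8.6] [-0.18  0.63  0.04] 26.84 0.0164
```

View pics/c7.png

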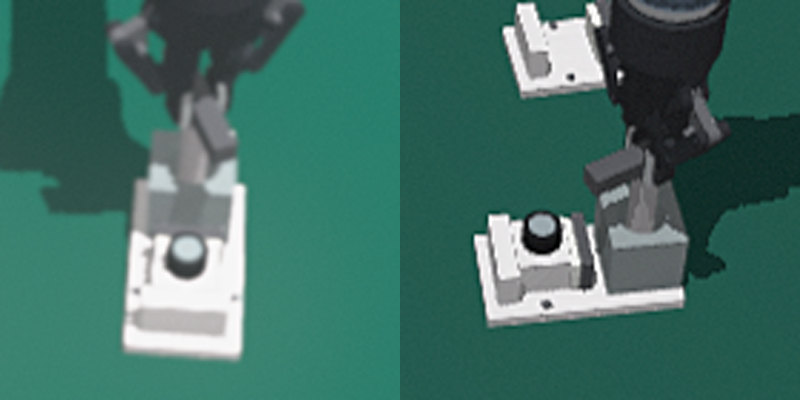

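View pics/wrist7.png

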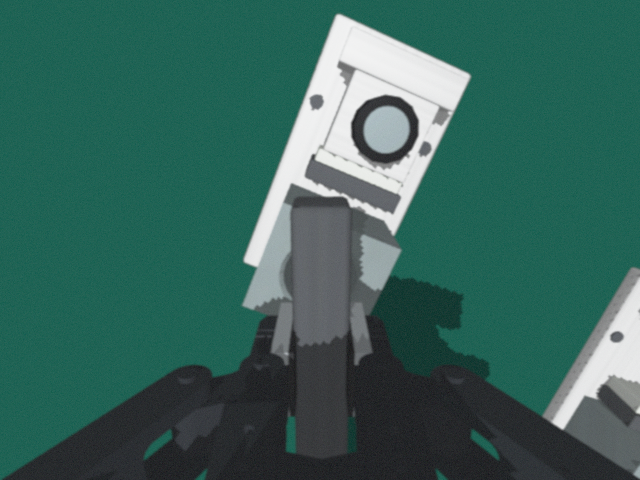

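```bash
python3 - <<'E'
from h import *
turn([32,29,26,24,22,20,18,16],lim=.30)
snap(8)
E
```

```text
32 [ 0.478  -0.0273  0.1331] [-3.3 -1.6  8.3] [-0.17  0.75  0.05] 27.24 0.016
29 [ 0.4778 -0.0273  0.1331] [-1.7 -0.4  9.4] [-0.11  0.81  0.09] 27.49 0.0162
26 [ 0.4778 -0.0273  0.1331] [-2.8 -0.6  9.7] [-0.07  0.82  0.12] 27.74 0.0163
24 [ 0.4778 -0.0273  0.1331] [-2.6 -0.6  9.9] [-0.11  0.83  0.1 ] 27.99 0.0165
22 [ 0.4778 -0.0273  0.1331] [-2.7 -0.3  9.3] [-0.12  0.83  0.12] 28.24 0.0157
20 [ 0.4777 -0.0273  0.1331] [-3.2 -1.   8.5] [-0.09  0.9   0.15] 28.49 0.0158
18 [ 0.4778 -0.0272  0.1331] [-2.   0.8  9.2] [-0.09  0.89  0.18] 28.74 0.0161
16 [ 0.4778 -0.0272  0.1331] [-2.7 -0.   9.9] [-0.15  0.83  0.34] 28.99 0.0161
limit
```

View pics/wrist8.png

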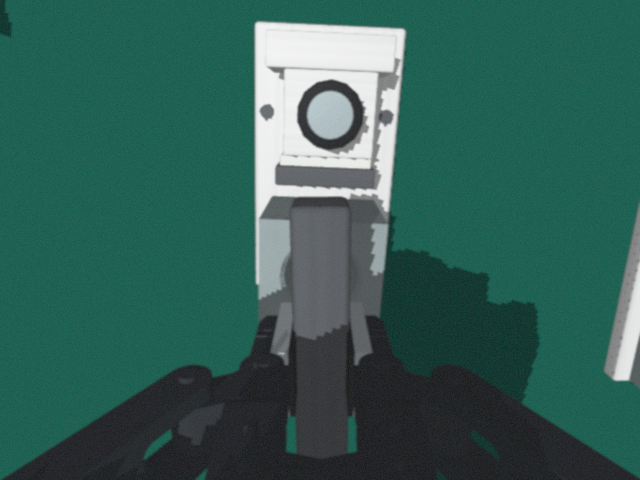

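```bash
python3 - <<'E'
from h import *
turn([14],lim=.6)
pause(.2); print(np.mean([read_ft_torque() for _ in range(5)],0))
turn([20,26,32])
q=quat(np.radians(32)).tolist()
for z in [.14,.16,.24]:
    movel([.4779,-.027,z],q,speed=.1); print(np.round(read_eef_pos(),4),np.round(read_ft_force(),1),read_ft_torque()[2])
snap(9)
S=camera_params("scene");D=camera_params("side")
e=read_eef_pos();print(e,read_time_s())
print(show(tip_of("scene","key")),show(tip_of("side","key")),proj(S,np.array(e)-[0,0,.113]),proj(D,np.array(e)-[0,0,.113]))
E
```

```text
14 [ 0.4777 -0.0272  0.1331] [-3.8 -0.7  9.2] [-0.14  0.88  0.5 ] 29.39 0.0157
[-0.05898197  0.86159506  0.43019454]
20 [ 0.4778 -0.0272  0.1331] [-2.8 -1.1  8.9] [-0.1   0.83  0.09] 29.85 0.0159
26 [ 0.478  -0.0273  0.1331] [-2.7 -0.2  8.7] [-0.14  0.77  0.  ] 30.11 0.0158
32 [ 0.4783 -0.0273  0.1332] [-1.2  0.5  7.6] [-0.1   0.57  0.06] 30.37 0.0159
[ 0.4775 -0.0271  0.1397] [-0.3 -1.  -2.6] 0.004273592303108497
[ 0.4781 -0.0269  0.1602] [-0.1 -0.8 -3.4] 0.02150948291411838
[ 0.4772 -0.027   0.2392] [-0.8 -0.1 -2.9] -0.013557659394857341
[ 0.47718781 -0.02702372  0.23900867] 32.0667
[([357.4, 195.1], 0.81)] [([377.6, 275.4], 0.57)] [[358.50202504 196.04722662]] [[378.18234414 275.69974931]]
```

View pics/c9.png

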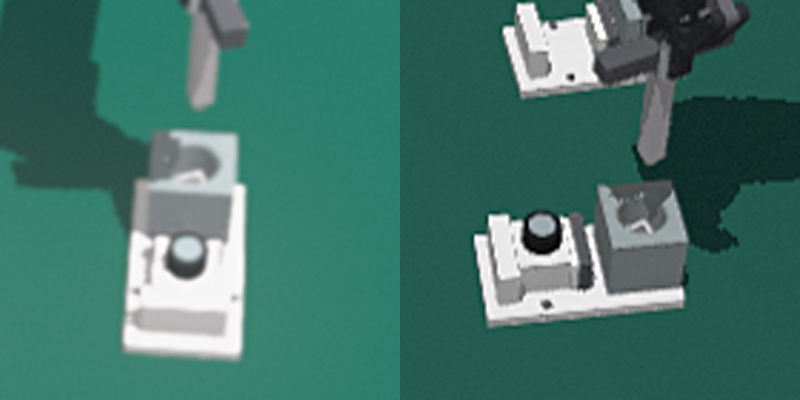

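View pics/wrist9.png

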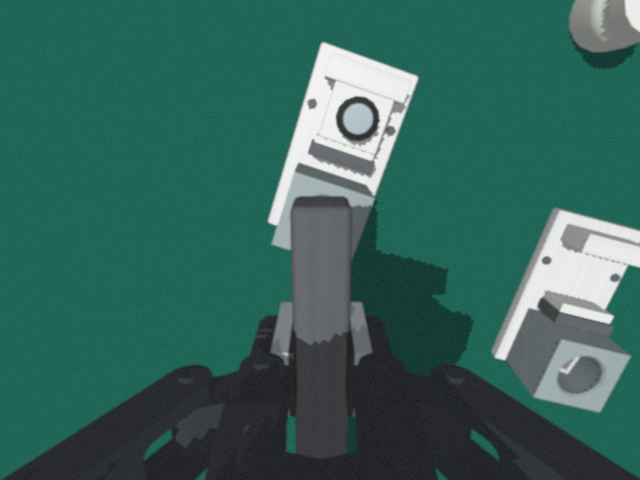

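```bash
python3 - <<'E'
from h import *
import pickle
q=quat(np.radians(32)).tolist()
movel([.4125,-.068,.25],q,speed=.15); pause(.15)
P=camera_params("wrist"); im=read_camera("wrist"); cv2.imwrite("pics/w10.png",im[:,:,::-1]); pickle.dump(P,open("w10.pkl","wb"))
p=proj(P,[.4779,-.027,.05])[0]; print(p,read_time_s())
u,v=int(p[0]),int(p[1])
cv2.imwrite("pics/w10z.png",cv2.resize(im[max(v-90,0):v+50,u-70:u+70,::-1],(600,600),interpolation=cv2.INTER_CUBIC)); print(u,v)
E
```

```text
[321.16854047 112.67861915] 33.0333
321 112
```

View pics/w10z.png

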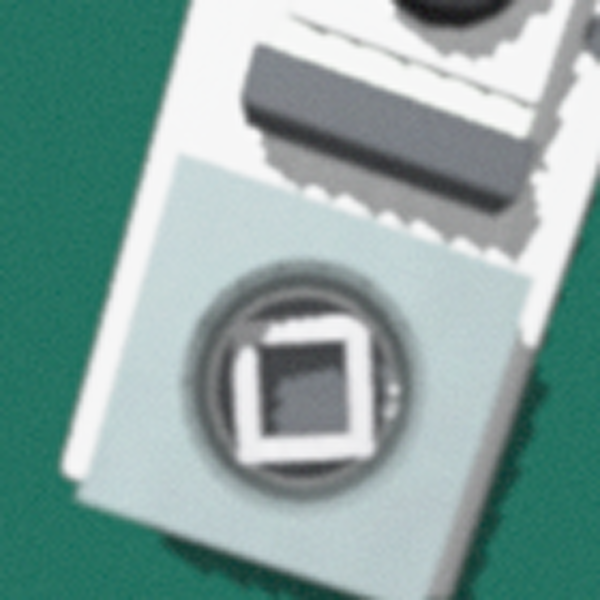

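```bash
python3 - <<'E'
from h import *
import pickle
P=pickle.load(open("w10.pkl","rb"))
z=lambda u,v:(251+(u+.5)/4.2857-.5,22+(v+.5)/4.2857-.5)
def ang(a,b,h):
    d=onz(P,z(*b),h)-onz(P,z(*a),h); return np.hypot(*d[:2])*1e3,np.degrees(np.arctan2(d[1],d[0]))
for n,a,b,h in [("tower L",(80,498),(180,155),.068),("tower top",(180,155),(530,275),.068),("in bottom",(262,438),(352,433),.042),("in right",(352,433),(345,340),.042),("in top",(260,345),(345,340),.042),("out bottom",(238,465),(375,460),.042),("out right",(375,460),(372,318),.042)]: print(n,ang(a,b,h))
E
```

```text
tower L (np.float64(54.97857267993601), np.float64(13.5089481082662))
tower top (np.float64(58.11894755867389), np.float64(-75.50065122899379))
in bottom (np.float64(15.971450155637896), np.float64(-54.818856326190314))
in right (np.float64(15.667090279482053), np.float64(37.075452566484664))
in top (np.float64(14.866141494590122), np.float64(-54.68614871688682))
out bottom (np.float64(24.398073421395825), np.float64(-55.85868872866426))
out right (np.float64(23.866955798987448), np.float64(34.07375261505301))
```

```bash
python3 - <<'E'
from h import *
q=quat(np.radians(20.4)).tolist()
movel([.5,.1,.25],None,speed=.25)
move_ptp([.5703,.2349,.23],q)
pause(.2)
movel([.5703,.2349,.172],q,speed=.12)
e=np.array(read_eef_pos());print(e,read_ft_force(),read_qpos(),read_time_s())
for c in ["scene","side"]: cv2.imwrite(f"pics/{c}11.png",read_camera(c)[:,:,::-1])
S=camera_params("scene");D=camera_params("side")
a=cv2.imread("pics/scene11.png");b=cv2.imread("pics/side11.png");h=[.5702,.2348,.05]
s=[int(v) for v in proj(S,h)[0]];d=[int(v) for v in proj(D,h)[0]]
cv2.imwrite("pics/c11.png",np.hstack([cv2.resize(i[p[1]-40:p[1]+40,p[0]-40:p[0]+40],(400,400),interpolation=cv2.INTER_CUBIC) for i,p in((a,s),(b,d))]))
E
```

```text
[0.57058128 0.23501448 0.17230517] [ 1.23404311 -0.57249891 -1.2515725 ] [-0.0422403   0.45353066 -0.52125785  1.72705485  0.25744408  1.02895962
 -1.86838349] 35.4333
```

View pics/c11.png

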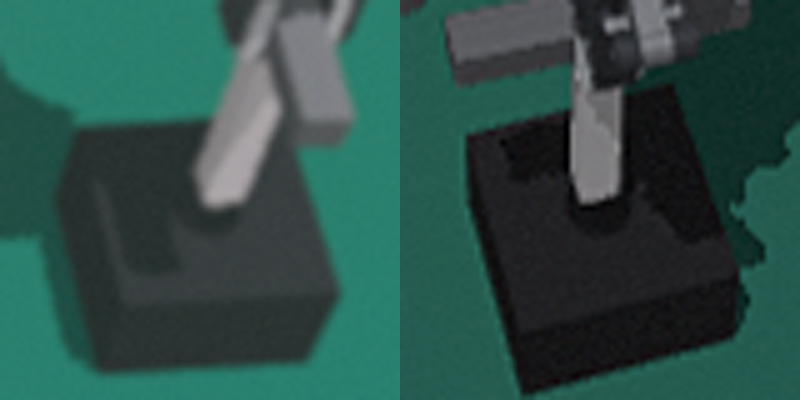

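```bash
python3 - <<'E'
from h import *
q=quat(np.radians(20.4)).tolist()
for z in [.16,.15,.14,.13,.123,.119,.1175,.1165,.1155]:
    movel([.5703,.2349,z],q,speed=.08)
    f=read_ft_force();print(z,np.round(read_eef_pos(),4),np.round(f,1),np.round(read_ft_torque(),2))
    if f[2]>5 or np.hypot(f[0],f[1])>12: print("stop");break
print(read_time_s())
E
```

```text
0.16 [0.5696 0.2345 0.1591] [ 0.4  1.  -3. ] [-0.02 -0.04 -0.02]
0.15 [0.57   0.2348 0.1494] [-0.2 -0.6 -1.7] [ 0.07  0.01 -0.06]
0.14 [0.5695 0.2344 0.1386] [-0.  -0.1 -2.5] [ 0.09  0.01 -0.05]
0.13 [0.5698 0.2347 0.129 ] [ 0.9  0.  -2.6] [-0.03  0.04  0.05]
0.123 [0.57   0.2349 0.1224] [ 0.2  0.1 -2.8] [ 0.    0.01 -0.  ]
0.119 [0.5704 0.235  0.1188] [-0.4  0.3 -2. ] [ 0.   -0.01 -0.01]
0.1175 [0.5708 0.2354 0.1184] [-1.3  0.5  1.3] [-0.1   0.22 -0.  ]
0.1165 [0.5711 0.2354 0.1183] [-1.6 -2.   6.1] [-0.29  0.55  0.02]
stop
37.6583
```

```bash
python3 - <<'E'
from h import *
q=quat(np.radians(20.4)).tolist()
movel([.5703,.2349,.1175],q,speed=.05)
move_gripper(0.06); pause(.3)
movel([.5703,.2349,.22],q,speed=.12)
movel([.50,.209,.27],q,speed=.2); pause(.3)
P=camera_params("wrist")
for c in ["scene","side","wrist"]: cv2.imwrite(f"pics/{c}12.png",read_camera(c)[:,:,::-1])
print(show(tip_of("scene","key_bar")),show(tip_of("side","key_bar")),show(tip_of("wrist","key_bar")),read_finger_gap(),read_ft_force(),read_time_s())
S=camera_params("scene");D=camera_params("side")
X=[.5703,.2349,.116];print(proj(S,X),proj(D,X),proj(P,X))
E
```

```text
[([485.8, 270.3], 0.76)] [([316.7, 389.7], 0.76)] [([322.4, 111.6], 0.85)] 0.059898573033560436 [-0.44646083 -0.092185   -0.17014854] 40.9083
[[486.78627999 271.09711843]] [[318.81856489 387.10693213]] [[321.39256573 114.41069379]]
```

View pics/scene12.png

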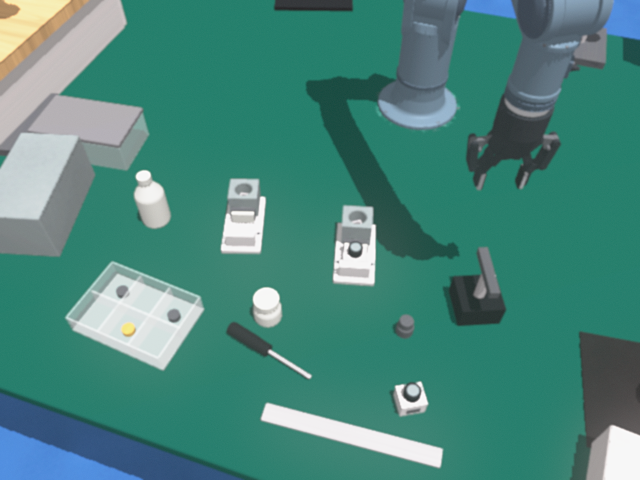

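View pics/side12.png

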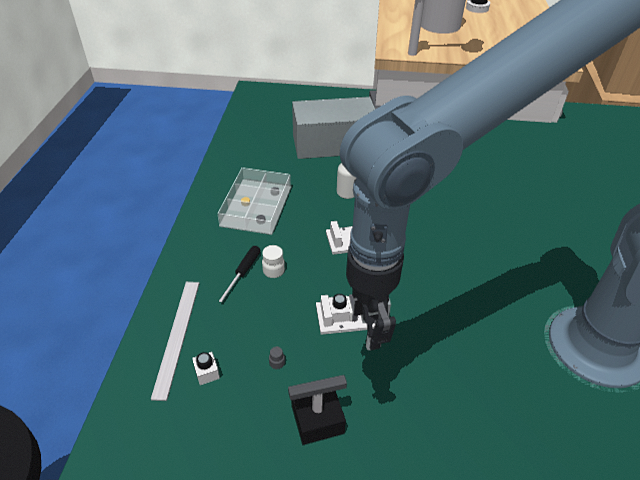

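View pics/wrist12.png

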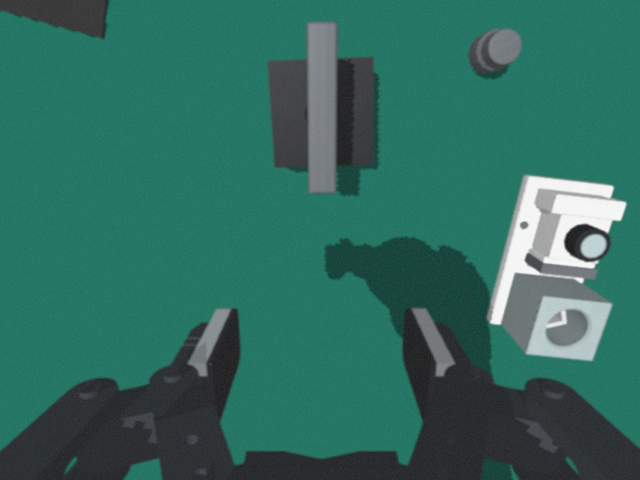

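```bash
python3 - <<'E'
from bench import *
print(read_time_s()); print(sign_off())
E
```

```text
40.9083
the job is handed in; nothing more can be done
None
```

The camera module is clamped, and the key is back upright in its stand, released. I handed the job in at 40.9 s of the 67 s allowed.

**One mishap:** on the first turn I pushed too far past the stop, and the key slipped round a quarter turn in the socket. Turning back then opened the screw again. I turned it clockwise a second time and stopped when the torque rose sharply, at about 0.43–0.5 N m.

**Last checks:**
- **Screw:** after the key was out, the wrist picture put the screw at about 69°, or 1.2 rad, which is the stop. The pad was against the module, and the module was still in its fixture.
- **Key in the stand:** it met the hole floor with the tool 0.6 mm higher than when I first gripped the key. The network's position for the cross bar was within about 3 pixels of where it should be in all three cameras.
- **Other objects:** the lens barrel, jar and solvent bottle looked unmoved in the scene camera. I never touched the empty fixture, but I did not measure its screw angle.
- **Forces:** the wrist force readings stayed at about 10 N or less.

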